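# Restock the dry store and start its nitrogen bleed

### The arm

A 6-joint arm with a two-finger parallel gripper is mounted at the origin on a cart in front of the work surface, level with it; the furniture and walls round the work are solid. World frame = base frame: x ahead of the robot, y to its left, z up, the work surface at z = 0. Lengths are in mm, angles in rad, forces in N, time in s.
With the tool pointing down it reaches from about 275 to 1000 mm from the base axis. Payload 8.4 kg.
Tool frame: the origin (TCP) lies between the finger pads; the fingertips stand r.finger_overhang ahead of it and the grasp point (between the pads) is the TCP (r.finger_overhang is the distance from the TCP to the fingertips, in mm); z points along the fingers, y is the line along which they close (so a half turn about z gives the same grasp; the last joint's range is limited). The gripper opens to 85 mm and grips with 20 to 120 N. Pads are 22 mm wide; open, the fingers measure 114 mm over their backs; the gripper's body (76 mm by 85 mm) begins 54 mm behind the grasp point. The pads swing forward as they close: fully open they stand 13 mm farther back than shut.
Start: joints at [1.243, 0.353, 1.633, -0, 1.155, -0.002], TCP at [200.04, 592.125, 250.281] pointing down, gripper open.
Joint ranges: [-2.63, 2.63], [-0.92, 2.1], [0.06, 2.66], [-1.3, 4.44], [0, 2.69], [-3.02, 3.02]. Speed limits (rad/s): [2.22, 2.22, 2.79, 3.14, 3.14, 3.14].

### API

Orientations are given as [roll, pitch, yaw] about the fixed x, y, z axes, in that order (R = Rz(yaw) Ry(pitch) Rx(roll)).
In Python, from rig import r, cams, sign_off gives the robot as it stands.
- The arm moves only by the shell command python3 -m crank 'ROWS' [FORCE]. ROWS is JSON, a list of rows, each a list of 7 numbers: the shift along the tool's x, y, z in m, then the turn, a rotation vector about the tool's x, y, z in rad, then the closure, from 0 (fully open) to 1 (shut). In form: [[dx, dy, dz, ax, ay, az, gripper], ...]. A call has 1 to 5 rows; each row is the pose to reach, as a shift and turn from the pose commanded when the call began, along the tool's axes at that moment; what a row does not reach only later rows make up. A row lasts 1/10 s, in which the tool goes at most 50 mm and 8.59 degrees, less where a joint would pass 70% of its speed; a pose out of reach is approached as far as the arm can. A call with a gripper value outside its range is refused whole. The fingers move at their own pace and stop on an object; FORCE is the grip in N (left out, the last holds). Time passes only in rows, so rows that repeat a pose let the fingers close. It gives the time, the measured TCP pose, the force, the opening and the grip force at its end, in the units of the state.
- r.sense(): the state, without advancing time (a new reading comes with each control period).
- cams.grab_frame(name): name is "scene" or "top" or "wrist"; returns a dict with "image" (480x640x3 uint8, red, green, blue), "fx", "fy", "cx", "cy" (pixels), "position" and "orientation" of the camera in the world. Camera axes: x right, y down, z forward; pixel columns grow to the right and rows downward; lengths in mm; the calibration is good to about 2 mm. A picture is of the moment at which its call begins. There is no depth.
- sign_off(): hands the job in; it is judged then, once.
The state is a dict: "clock": time; "qpos": joint angles; "qvel": joint speeds; "joint_efforts": joint torques, N m; "eef_pos": TCP position; "tcp_rot": TCP orientation; "contact_force": force on the tool from outside, world axes, zero at the start; "wrist_torque": the same for the moment, N m; "opening": opening from 0.0 (shut) to 1.0 (fully open); "grasp_force": force on a finger pad.
Only numpy, scipy, OpenCV 4.12 (cv2) and the standard library are available. Lean on these libraries where they do the work, as an engineer would, in place of code of your own. Each camera call takes 0.05 s, during which the arm holds its last target. There are 200 camera calls.

### The job

The dry store's loose loading plate has been left skewed: leaving it lying on the deck, turn it square again by pushing its near left corner so that it swivels with its notched corner against the peg, until its far edge is flush along the hatch sill and the notch still sits round the peg. Then put the little cover-slip boxes lying on the bench on the plate one at a time and push every one in through the sprung hatch flap so that it slides down inside and the flap swings shut behind it. Last, with all boxes in and the plate still square, open the nitrogen valve half way, to 45 degrees, and leave everything else alone.

Things in the scene. Friction and masses are not known exactly. Their poses are not given: they have to be found in the camera images.
- store: The dry store: fixed white cabinet 226 mm deep, 150 wide, clear roof 113 mm above the worktop, aluminium loading deck in front. Origin at worktop level under the middle of the cabinet's front face; x points into the cabinet, y left, z up. Deck top at z = 55 mm; it reaches 175 mm from the front face towards the robot, y = -145 to +80 mm.
- hatch (a point): Middle of the hatch's sill at the front face, z = 63 mm (8 above the deck, level with the plate's top). The opening is 60 mm wide, 32 high; the wall, 6 mm thick, stops upright fingers at the front face. Behind it a slick slide drops away to the back wall: a box with four fifths of its length past the front face tips and slides down by itself.
- peg (a point): Axis of the fixed steel peg, 12 mm across, 16 high, on the deck near the right end of the front face; the point is at x = -8.5, y = -40, z = 63 mm of the store. When the plate is square and flush its origin lies within 2 mm of it, seen from above.
- plate: Loose steel loading plate 140 x 100 x 8 mm, 0.5 kg, on the deck; 16 x 16 mm notch at its far right corner for the peg. Origin: underside, in the notch, where the peg's axis sits (6 mm from both notch walls). Axes parallel to the store's when square. Edges: far x = +10, near x = -130, right y = -10, left y = +90 mm. At first turned 20 to 35 degrees counter-clockwise; the sill stops it when square.
- plate_push (a point): The plate's near left corner, half-way up its thickness, at x = -130, y = +90 mm of the plate. Pushing the near edge just beside it (away from the robot, following the corner's arc to the left) swivels the plate about the peg; friction on the deck is about 3 N.
- flap (a joint): The hatch flap, a grey panel 66 x 34 mm just inside the wall, hung from its upper edge and lightly sprung shut: 0 = shut, grows as its lower edge is pushed inwards, up to 1.45 rad.
- valve (a joint): Nitrogen ball valve left of the cabinet: angle of its lever about a vertical axis. 0 = shut, lever towards the robot (-x of the store); grows clockwise seen from above; pi/2 = fully open, lever pointing left along the pipe; pi/4 = half open. It stays where it is left; turning takes about 0.05 N m.
- valve_axis (a point): Point on the valve's turning axis at the lever's mid-height, 75 mm above the worktop.
- valve_grip (a point): Point on the valve's lever 55 mm from the axis, at the grip's mid-height. The black grip is 11 mm wide and 14 mm high (z = 68 to 82 mm), and runs from 20 to 72 mm from the axis; its x axis points along the lever to the axis.
- pack_1_mid (a point): Centre of a little closed box of cover slips, 30 (its x) x 44 (its y) x 19 (its z, up) mm, 70 g, lying on the worktop to the left or right of the deck; three or four such boxes are there, the others are absent.
- pack_2_mid (a point): Centre of a little closed box of cover slips, 30 (its x) x 44 (its y) x 19 (its z, up) mm, 70 g, lying on the worktop to the left or right of the deck; three or four such boxes are there, the others are absent.
- pack_3_mid (a point): Centre of a little closed box of cover slips, 30 (its x) x 44 (its y) x 19 (its z, up) mm, 70 g, lying on the worktop to the left or right of the deck; three or four such boxes are there, the others are absent.
- pack_4_mid (a point): Centre of a little closed box of cover slips, 30 (its x) x 44 (its y) x 19 (its z, up) mm, 70 g, lying on the worktop to the left or right of the deck; three or four such boxes are there, the others are absent.
- iodine_bottle: Brown bottle 40 mm across, 80 mm high, right of the cabinet: leave alone. Origin under its centre.
- label_roll: White roll of labels 63 mm across, 25 mm high, on the bench at the right of the boxes: leave alone. Origin under its centre.
- beaker_100: Small beaker 54 mm across, 67 mm high, behind on the left: leave alone. Origin under its centre.
There are look-alikes about, which are no part of the job. What is shaped like the part that bears pack_2_mid but green or yellow is not meant.

How it is judged (in metres and radians):
On the way, in this order (a step that is already met when the one before it is completed fails the run):
1. the loading plate is turned square, flush to the sill, its notch round the peg (angle between the x axis of plate and the x axis of store, either way round below 0.06 rad and horizontal distance between plate and peg below 0.008 m and x of plate_push in the frame of store above -0.147 m and angle between plate's own z axis and vertical below 0.05 rad), for 0.2 s.
2. every box is inside the store and the flap is shut (x of pack_1_mid in the frame of store between 0.012 and 0.222 m and y of pack_1_mid in the frame of store between -0.072 and 0.072 m and z of each of pack_1_mid, pack_2_mid, pack_3_mid, pack_4_mid in the frame of store below 0.105 m and x of pack_2_mid in the frame of store between 0.012 and 0.222 m and y of pack_2_mid in the frame of store between -0.072 and 0.072 m and x of pack_3_mid in the frame of store between 0.012 and 0.222 m and y of pack_3_mid in the frame of store between -0.072 and 0.072 m and x of pack_4_mid in the frame of store between 0.012 and 0.222 m and y of pack_4_mid in the frame of store between -0.072 and 0.072 m and value of joint flap below 0.08 rad), for 0.2 s.
3. the valve is set to half open (value of joint valve between 0.665 and 0.905 rad), for 0.2 s.
At the end, for the whole second after the job is handed in: Plate flat, square to the store within 0.06 rad, near left corner at most 147 mm from the front face (140 if flush), notch origin within 8 mm of the peg; every box present inside the cabinet; flap under 0.08 rad; valve between 0.665 and 0.905 rad (45 degrees +- 7) (all of step 1 and all of step 2 and all of step 3 and linear speed of plate below 0.02 m/s); the robot touches nothing.
It fails at once if the bottle, the label roll or the beaker was moved more than 30 mm (distance of any of iodine_bottle, label_roll, beaker_100 from where it was at the start of the episode above 0.03 m).
Of pack_1, pack_2, pack_3, pack_4 only 3 to 4 are there at a start; the rules pass over those that are not, and their reading is None.
At some moment in a run one of pack_1, pack_2, pack_3, pack_4 may be knocked a few centimetres aside while the robot is not near it.
It also fails if it takes over 210 s, if anything falls off the work surface, if the arm or the gripper's body presses on something with over 40 N, if the wrist force passes 120 N, or if a joint passes its speed limit or range.

## Working session

There is one attempt and no reset: what is moved stays moved. The work goes in short steps, Python scripts to look and compute and a shell command to move; the robot and the scene stay as the last step left them, time stands still between calls to the robot, and variables do not carry over. Pictures are saved under pics/ and viewed, at most 16 in all, crops included, and the job is handed in when it is done.

```bash
ls; mkdir -p pics
cat > h.py <<'E'
import numpy as np, cv2
from scipy.spatial.transform import Rotation as R
from rig import r, cams, sign_off
def snap(n, out=None):
    f=cams.grab_frame(n)
    if out: cv2.imwrite('pics/'+out+'.png', f['image'][:,:,::-1])
    return f
def camR(f):
    return R.from_euler('xyz', f['orientation']).as_matrix()
def px2w(f,u,v,z):
    d=camR(f)@np.array([(u-f['cx'])/f['fx'],(v-f['cy'])/f['fy'],1.])
    p=np.array(f['position'],float); return p+d*(z-p[2])/d[2]
def w2px(f,P):
    c=camR(f).T@(np.array(P,float)-f['position']); return f['fx']*c[0]/c[2]+f['cx'],f['fy']*c[1]/c[2]+f['cy']
E
python3 - <<'E'
from h import *
for n in ('scene','top'):
    f=snap(n,n+'0'); print({k:v for k,v in f.items() if k!='image'})
s=r.sense(); print(s, r.finger_overhang)
E
```

```text
pics
{'fx': 460.57369072920096, 'fy': 460.57369072920096, 'cx': 307.3405437865237, 'cy': 244.8735180677726, 'position': array([-149.26001159, -644.00922033,  748.12245964]), 'orientation': array([-2.17880417e+00, -9.23382895e-04, -8.40732238e-01])}
{'fx': 560.418964171955, 'fy': 560.418964171955, 'cx': 313.90796298154675, 'cy': 235.84014209229224, 'position': array([ 297.7699126 ,  -12.60482669, 1596.54785354]), 'orientation': array([-2.99017986e+00, -1.75553948e-05, -1.59257217e+00])}
{'clock': 0.1, 'qpos': array([ 1.24262148e+00,  3.53562243e-01,  1.63408489e+00, -5.47726470e-06,
        1.15520473e+00, -2.39182075e-03]), 'qvel': array([-0.00219784, -0.00150388, -0.00384734, -0.00044978,  0.00056825,
       -0.00022364]), 'joint_efforts': array([-2.06024520e-04, -6.06357551e+01, -3.42821181e+01,  6.30862769e-05,
        4.00148609e-03, -2.52483193e-05]), 'eef_pos': array([199.89331973, 591.7296647 , 249.63638874]), 'tcp_rot': array([-3.14033344e+00,  1.99643990e-06,  2.81581184e+00]), 'contact_force': array([ 0.39982973, -0.09713508, -0.53004716]), 'wrist_torque': array([ 0.01370202, -0.01014529,  0.0209159 ]), 'grasp_force': 0.0, 'opening': 0.9962696817548085} 19.0
```

View pics/scene0.png

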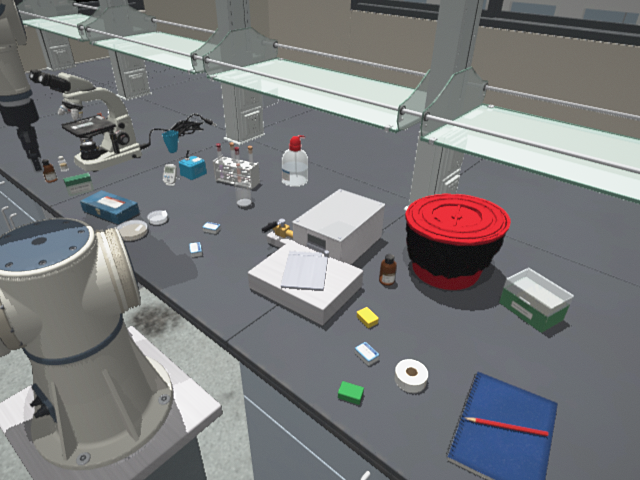

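View pics/top0.png

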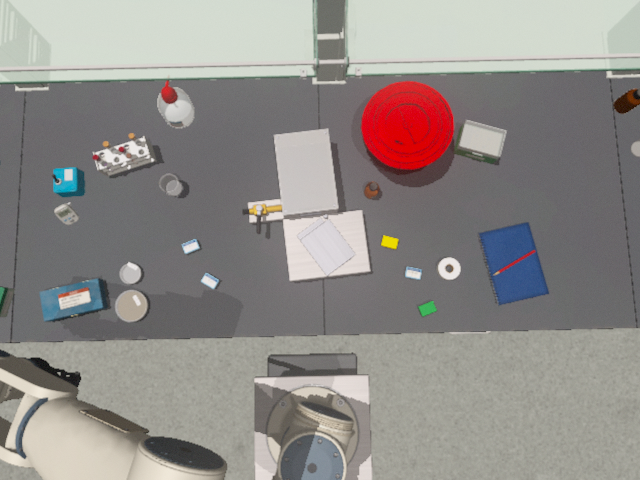

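Boxes (white/blue) appear at top-view pixels (191,246), (210,281) and (413,272). The look-alikes are yellow at (390,242) and green at (428,309), which I reject by the colour rule. The plate is the skewed light rectangle at about (326,246), and the valve lever is near (262,222). Next is a close crop to check.

Run:
```python
from h import *
im=cv2.imread('pics/top0.png')[115:325,170:450]
cv2.imwrite('pics/crop0.png',cv2.resize(im,None,fx=2.8,fy=2.8,interpolation=cv2.INTER_CUBIC))
```

```text
(no output)
```

View pics/crop0.png

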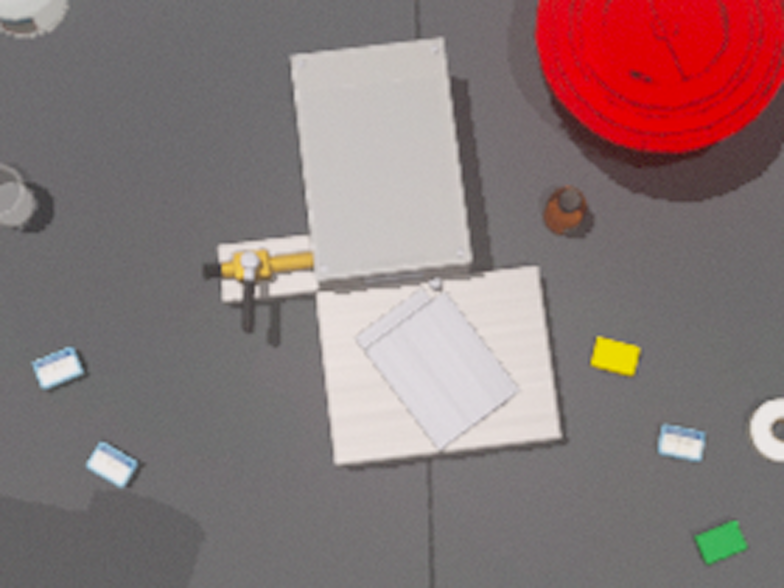

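The crop confirms three white/blue boxes at crop pixels (58,368), (112,464) and (682,442). The plate's near left corner is at (442,449), the peg is at (435,284), and the valve lever points towards the robot at (249,300). Next I compute the world positions.

```bash
cat >> h.py <<'E'
def boxes(f,z=19.,zlo=-1):
    hsv=cv2.cvtColor(f['image'],cv2.COLOR_RGB2HSV)
    m=cv2.inRange(hsv,(90,25,90),(125,255,255))|cv2.inRange(hsv,(0,0,215),(180,40,255))
    m=cv2.morphologyEx(m,cv2.MORPH_CLOSE,np.ones((3,3)))
    out=[]
    for c in cv2.findContours(m,cv2.RETR_EXTERNAL,cv2.CHAIN_APPROX_NONE)[0]:
        if cv2.contourArea(c)<60: continue
        W=np.array([px2w(f,u,v,z)[:2] for u,v in c[:,0,:]],np.float32)
        (cx,cy),(w,h),a=cv2.minAreaRect(W)
        if 22<min(w,h)<45 and 36<max(w,h)<60:
            la=a if w>h else a+90   # long-axis angle, world deg
            out.append((round(cx,1),round(cy,1),round(w),round(h),round((la+90)%180-90,1),c[:,0].mean(0).round()))
    return out
E
python3 - <<'E'
from h import *
f=snap('top'); 
for b in boxes(f): print(b)
P=lambda a,z: px2w(f,a[0]/2.8+170,a[1]/2.8+115,z)[:2].round(1)
dk=dict(fl=(316,290),nl=(335,465),nr=(561,438),fr=(540,267))
for k,v in dk.items(): print('deck',k,P(v,55))
for k,v in dict(fl=(358,341),nl=(442,449),nr=(518,389),fr=(436,289)).items(): print('plate',k,P(v,63))
for k,v in dict(fl=(316,280),fr=(471,263),br=(443,39),bl=(291,56)).items(): print('cab',k,P(v,113))
print('peg',P((435,284),71)); print('axis',P((250,263),85),'levtip',P((249,330),75))
E
```

```text
(-95.1, 129.6, 49, 41, 88.8, array([262., 473.]))
(-93.2, -138.3, 32, 57, -2.1, array([366., 470.]))
(417.8, 278.6, 47, 33, 58.3, array([210., 281.]))
(427.1, -294.5, 46, 32, 77.4, array([413., 273.]))
(516.8, 334.2, 33, 46, -68.1, array([190., 246.]))
deck fl [583.6  68. ]
deck nl [408.6  51.7]
deck nr [ 430.3 -171.1]
deck fr [ 602.2 -156.4]
plate fl [530.   26.7]
plate nl [421.4 -53.5]
plate nr [ 478.8 -129.8]
plate fr [580.6 -51.6]
cab fl [582.7  64.8]
cab fr [596.1 -84.7]
cab br [821.4 -63.5]
cab bl [807.3  86.4]
peg [584.1 -50.6]
axis [606.4 130.8] levtip [541.5 133.2]
```

```bash
cat >> h.py <<'E'
SO=np.array([590.,-11.3]); SY=0.0934
def s2w(x,y): c,s=np.cos(SY),np.sin(SY); return SO+np.array([c*x-s*y,s*x+c*y])
def w2s(P): c,s=np.cos(SY),np.sin(SY); d=np.array(P[:2])-SO; return np.array([c*d[0]+s*d[1],-s*d[0]+c*d[1]]).round(1)
def go(x,y,z,yaw,store=False):
    "print row (tool axes) that takes the tool to x,y,z,yaw pointing down"
    if store: x,y=s2w(x,y)
    s=r.sense(); Rc=R.from_euler('xyz',s['tcp_rot']); T=R.from_euler('xyz',[np.pi,0,yaw])
    d=Rc.inv().apply(np.array([x,y,z])-s['eef_pos'])/1000; w=(Rc.inv()*T).as_rotvec()
    print('row',d.round(4).tolist(),w.round(3).tolist(),'t',round(s['clock'],2),'pos',s['eef_pos'].round(1),'store',w2s(s['eef_pos']),'F',s['contact_force'].round(1),'q',s['qpos'].round(2))
E
python3 -c "
from h import *
go(-195,-68,200,SY+np.pi,True)"
```

```text
row [-0.4121, -0.5879, 0.0504] [-0.001, -0.0, -0.419] t 0.15 pos [199.9 591.8 249.7] store [-332.1  636.8] F [ 0.4 -0.3 -0. ] q [ 1.24  0.35  1.63 -0.    1.16 -0.  ]
```

```bash
R='[-0.4121,-0.5879,0.05,-0.001,0,-0.419,1]'
python3 -m crank '[[-0.4121,-0.5879,0.05,-0.001,0,-0.419,1],[-0.4121,-0.5879,0.05,-0.001,0,-0.419,1],[-0.4121,-0.5879,0.05,-0.001,0,-0.419,1],[-0.4121,-0.5879,0.05,-0.001,0,-0.419,1],[-0.4121,-0.5879,0.05,-0.001,0,-0.419,1]]' 40; python3 -c "
from h import *
go(-195,-68,200,SY+np.pi,True)"
```

```text
clock: 0.65
eef_pos: [270.3, 350.9, 232.6]
tcp_rot: [3.141, 0.0, -3.047]
contact_force: [1.2, -0.2, 0.2]
opening: 0.142
grasp_force: 0.0
row [-0.0892, -0.4585, 0.0323] [0.001, 0.0, 0.001] t 0.65 pos [270.3 350.9 232.6] store [-284.5  390.4] F [ 1.2 -0.2  0.2] q [ 0.91  0.09  2.02  0.    1.03 -0.75]
```

```bash
python3 -m crank '[[-0.09,-0.459,0.032,0,0,0,1],[-0.09,-0.459,0.032,0,0,0,1],[-0.09,-0.459,0.032,0,0,0,1],[-0.09,-0.459,0.032,0,0,0,1],[-0.09,-0.459,0.032,0,0,0,1]]' >/dev/null; python3 -c "
from h import *
go(-195,-68,130,SY+np.pi,True)"
```

```text
row [-0.0413, -0.2139, 0.0855] [0.001, 0.001, 0.0] t 1.15 pos [340.9 111.8 215.7] store [-236.5  145.8] F [1.2 0.2 0. ] q [ 0.31 -0.04  2.19  0.    0.98 -1.35]
```

```bash
python3 -m crank '[[-0.041,-0.214,0.086,0.001,0.001,0,1],[-0.041,-0.214,0.086,0.001,0.001,0,1],[-0.041,-0.214,0.086,0.001,0.001,0,1],[-0.041,-0.214,0.086,0.001,0.001,0,1],[-0.041,-0.214,0.086,0.001,0.001,0,1]]' >/dev/null; python3 -c "
from h import *
go(-195,-68,77,SY+np.pi,True)
f=snap('wrist','w1')"
```

```text
row [-0.0006, 0.001, 0.0514] [-0.0, -0.001, -0.002] t 1.65 pos [401.8 -98.2 128.4] store [-195.5  -69. ] F [ 0.8  0.3 -0.1] q [-0.24  0.2   2.18 -0.    0.76 -1.9 ]
```

View pics/w1.png

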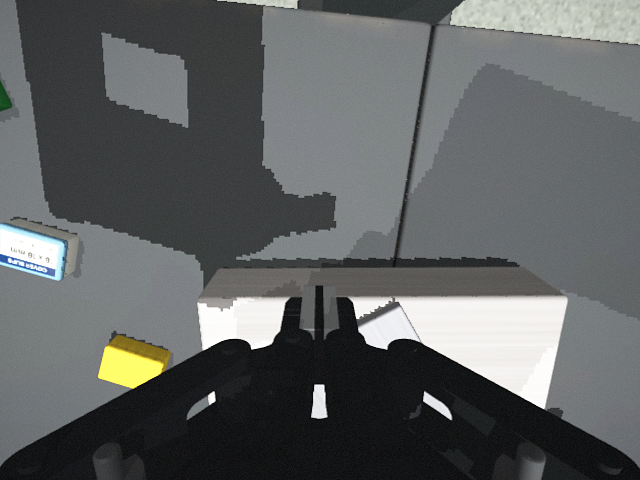

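The wrist view shows the closed fingers at (320,320) over the deck's near edge. The plate's near left corner, at (400,305), is just to the left of them in the world. Next I lower and then push along the arc.

```bash
python3 -m crank '[[0,0.001,0.025,0,0,0,1],[0,0.001,0.05,0,0,0,1],[0,0.001,0.051,0,0,0,1],[0,0.001,0.051,0,0,0,1]]'
python3 -m crank '[[-0.008,0.001,0,0,0,0,1],[-0.018,0.003,0,0,0,0,1],[-0.026,0.008,0,0,0,0,1],[-0.027,0.018,0,0,0,0,1],[-0.028,0.028,0,0,0,0,1]]'
python3 -c "
from h import *
go(-160,-6,77,SY+np.pi,True); go(-149,18,77,SY+np.pi,True)"
```

```text
clock: 2.1
eef_pos: [401.1, -94.4, 78.4]
tcp_rot: [3.141, -0.002, -3.048]
contact_force: [-0.3, -0.7, 0.3]
opening: -0.002
grasp_force: 0.0
clock: 2.6
eef_pos: [427.3, -63.4, 78.8]
tcp_rot: [-3.141, -0.0, -3.048]
contact_force: [-1.7, -4.3, 3.6]
opening: -0.004
grasp_force: 2.3
row [-0.0069, 0.0307, 0.0018] [-0.001, -0.0, 0.0] t 2.6 pos [427.3 -63.4  78.8] store [-166.9  -36.7] F [-1.7 -4.3  3.6] q [-0.15  0.32  2.17 -0.    0.65 -1.81]
row [-0.0179, 0.0547, 0.0018] [-0.001, -0.0, 0.0] t 2.6 pos [427.3 -63.4  78.8] store [-166.9  -36.7] F [-1.7 -4.3  3.6] q [-0.15  0.32  2.17 -0.    0.65 -1.81]
```

```bash
python3 -c "
from h import *
f=snap('scene'); im=f['image'][225:335,220:400,::-1]
g=snap('top')['image'][180:290,270:390,::-1]
a=cv2.resize(im,(720,440),interpolation=3)
cv2.imwrite('pics/p2.png',np.hstack([cv2.resize(im,(440,300),interpolation=3),cv2.resize(g,(330,300),interpolation=3)]))"
```

```text
(no output)
```

View pics/p2.png

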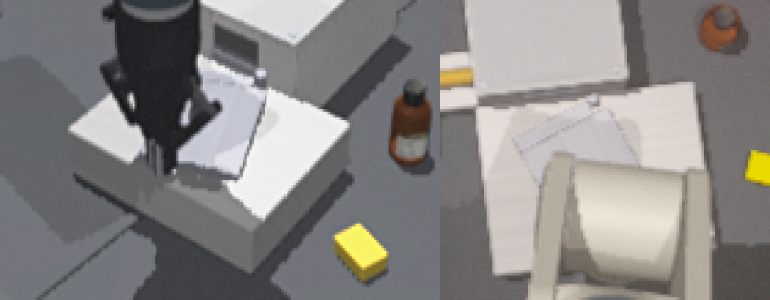

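```bash
python3 -m crank '[[0,0.004,-0.002,0,0,0,1],[-0.002,0.012,-0.002,0,0,0,1],[-0.004,0.02,-0.002,0,0,0,1],[-0.007,0.030,-0.002,0,0,0,1],[-0.007,0.030,-0.002,0,0,0,1]]'
python3 -c "
from h import *
go(-149,18,79,SY+np.pi,True)"
```

```text
clock: 3.2
eef_pos: [430.5, -32.4, 80.3]
tcp_rot: [3.141, -0.002, -3.048]
contact_force: [-3.7, 2.1, 3.3]
opening: -0.004
grasp_force: 1.8
row [-0.0118, 0.0241, 0.0013] [0.001, -0.002, 0.0] t 3.2 pos [430.5 -32.4  80.3] store [-160.8   -6.2] F [-3.7  2.1  3.3] q [-0.08  0.32  2.17  0.    0.65 -1.74]
```

```bash
python3 -m crank '[[-0.003,0.008,0,0,0,0,1],[-0.007,0.016,0,0,0,0,1],[-0.011,0.022,0,0,0,0,1],[-0.013,0.023,0,0,0,0,1],[-0.015,0.023,0,0,0,0,1]]'
python3 -m crank '[[-0.002,0,0,0,0,0,1],[-0.004,0,0,0,0,0,1],[-0.004,0,0,0,0,0,1]]'
python3 -c "
from h import *
go(-149,18,79,SY+np.pi,True)"
```

```text
clock: 3.7
eef_pos: [440.4, -9.1, 79.8]
tcp_rot: [3.141, -0.008, -3.048]
contact_force: [-16.4, -2.4, 14.9]
opening: 0.0
grasp_force: 11.4
clock: 4.0
eef_pos: [440.8, -9.0, 79.6]
tcp_rot: [3.14, -0.015, -3.048]
contact_force: [-24.9, -3.0, 26.9]
opening: -0.002
grasp_force: 18.0
row [0.0007, 0.0018, 0.0006] [0.001, -0.015, -0.0] t 4.0 pos [440.8  -9.   79.6] store [-148.3   16.2] F [-24.9  -3.   26.9] q [-0.02  0.34  2.14 -0.    0.67 -1.69]
```

```bash
python3 -m crank '[[0.02,0,0,0,0,0,1],[0.03,0,-0.01,0,0,0,1],[0.03,0,-0.06,0,0,0,0.3],[0.03,0.05,-0.1,0,0,0,0],[0.03,0.1,-0.12,0,0,0,0]]'
python3 -c "
from h import *
go(417.8,278.6,180,np.radians(58.3)+np.pi)
go(417.8,278.6,180,np.radians(58.3))"
```

```text
clock: 4.5
eef_pos: [411.7, 72.6, 195.6]
tcp_rot: [3.141, 0.004, -3.052]
contact_force: [1.1, -0.5, -0.6]
opening: 0.508
grasp_force: 0.0
row [-0.0245, 0.2046, 0.0158] [-0.001, 0.004, -0.928] t 4.5 pos [411.7  72.6 195.6] store [-169.7  100.2] F [ 1.1 -0.5 -0.6] q [ 0.17  0.09  2.11  0.    0.93 -1.49]
row [-0.0245, 0.2046, 0.0158] [0.005, 0.002, 2.214] t 4.5 pos [411.7  72.6 195.6] store [-169.7  100.2] F [ 1.1 -0.5 -0.6] q [ 0.17  0.09  2.11  0.    0.93 -1.49]
```

```bash
python3 -m crank '[[-0.0245,0.2046,0.016,0,0.004,-0.928,0],[-0.0245,0.2046,0.016,0,0.004,-0.928,0],[-0.0245,0.2046,0.016,0,0.004,-0.928,0],[-0.0245,0.2046,0.016,0,0.004,-0.928,0],[-0.0245,0.2046,0.016,0,0.004,-0.928,0]]' >/dev/null
python3 -c "
from h import *
go(417.8,278.6,150,np.radians(58.3)+np.pi)
f=snap('top'); cv2.imwrite('pics/top3.png',cv2.resize(f['image'][120:300,170:430,::-1],None,fx=3,fy=3,interpolation=3))
for b in boxes(f): print(b)"
```

```text
row [0.0025, -0.0046, 0.0269] [0.002, 0.0, -0.165] t 5.0 pos [416.1 283.5 176.9] store [-145.7  309.7] F [ 0.7 -1.3  0.1] q [ 0.59  0.25  1.96  0.    0.93 -1.83]
(427.1, -294.5, 46, 32, 77.4, array([413., 273.]))
```

View pics/top3.png

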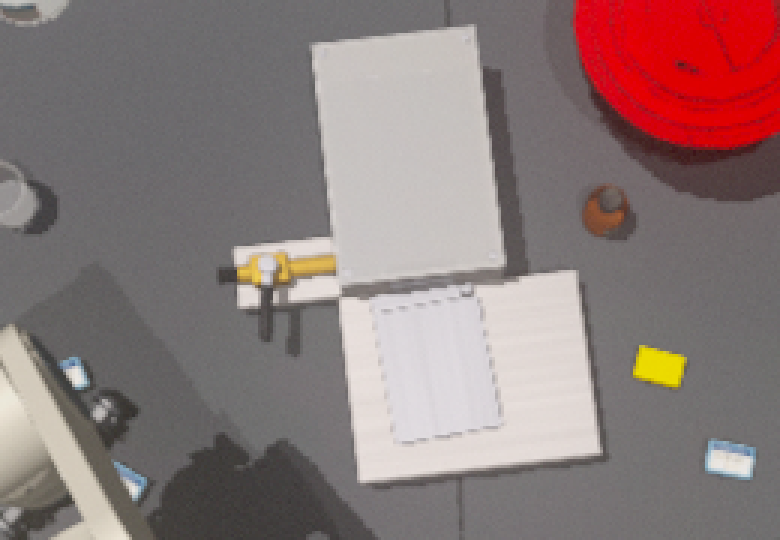

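The plate now looks square. Its near corners are at crop pixels (396,443) and (502,425), and the peg at (467,290) is in the notch. I check the numbers and go on to the first box.

```bash
python3 -c "
from h import *
f=snap('top')
P=lambda u,v,z: w2s(px2w(f,u/3+170,v/3+120,z))
a,b,c=P(396,443,63),P(502,425,63),P(374,308,63);print('nl',a,'nr',b,'l far',c,'deck nl',P(359,482,55),'nr',P(603,457,55),'peg',P(467,290,71))
g=snap('wrist','w4'); print({k:v for k,v in g.items() if k!='image'})
print(w2px(g,(417.8,278.6,19)))
for b in boxes(g): print(b)"
```

```text
nl [-142.7   41.7] nr [-137.4  -56.7] l far [-15.7  47.9] deck nl [-173.6   79.4] nr [-176.5 -145.7] peg [-10.3 -39.3]
{'fx': 363.28168865181135, 'fy': 363.28168865181135, 'cx': 318.80305554933096, 'cy': 236.23191387197, 'position': array([366.73656884, 224.64361083, 300.75479798]), 'orientation': array([ 2.84794583e+00, -7.06668507e-04,  2.41883833e+00])}
(np.float64(315.30176471682563), np.float64(223.1478606348298))
(518.3, 334.6, 33, 45, -68.2, array([272., 341.]))
(603.2, 144.7, 24, 39, -86.6, array([ 40., 249.]))
(420.0, 279.6, 45, 31, 58.6, array([314., 225.]))
```

View pics/w4.png

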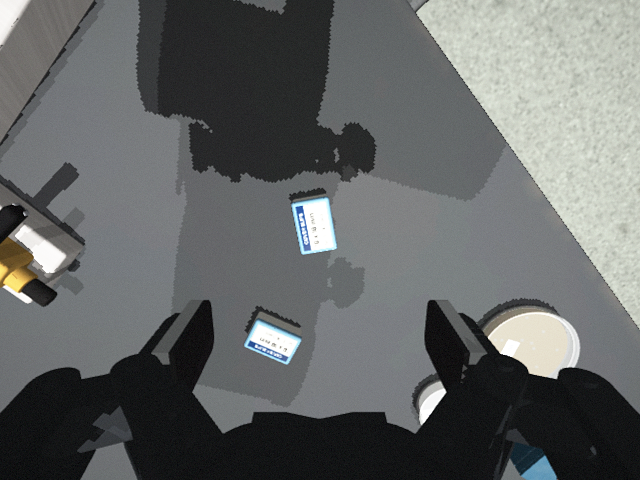

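Wrist view: the target box is at (314,225) and the other left box at (272,341). From my hand-read pixels the plate angle is about 2.8° ± 1, so I refine it with a mask fit.

```bash
python3 -c "
from h import *
im=cv2.imread('pics/top3.png')[:,:,::-1].astype(int)
f=dict(fx=560.418964171955,fy=560.418964171955,cx=313.90796298154675,cy=235.84014209229224,position=np.array([297.7699126,-12.60482669,1596.54785354]),orientation=[-2.99017986,-1.75553948e-05,-1.59257217])
d=im[:,:,2]-im[:,:,0]; v=im.max(2)
print(im[380,440],im[420,550],im[150,400])
m=((d>5)&(v>150)).astype(np.uint8)*255; m[:285]=0; m[:,:350]=0; m[:,620:]=0
m=cv2.morphologyEx(m,cv2.MORPH_OPEN,np.ones((5,5)));m=cv2.morphologyEx(m,cv2.MORPH_CLOSE,np.ones((15,15)))
c=max(cv2.findContours(m,cv2.RETR_EXTERNAL,cv2.CHAIN_APPROX_NONE)[0],key=cv2.contourArea)[:,0]
W=np.array([w2s(px2w(f,(u-1)/3+170,(w-1)/3+120,63)) for u,w in c])
print(cv2.minAreaRect(W.astype(np.float32)))
L=W[(W[:,1]>35)&(W[:,0]<-30)&(W[:,0]>-130)]; N=W[(W[:,0]<-120)&(abs(W[:,1]+5)<40)]; Rr=W[(W[:,1]<-40)&(W[:,0]<-35)&(W[:,0]>-125)]
for n,q,ax in (('left',L,0),('near',N,1),('right',Rr,0)):
    p=np.polyfit(q[:,ax],q[:,1-ax],1); print(n,len(q),'slope deg',np.degrees(np.arctan(p[0])).round(2),'at -80/0',np.polyval(p,-80 if ax==0 else 0).round(1))
m2=((v>165)).astype(np.uint8)*255; m2[:,:330]=0
m2[:310]=0
c=max(cv2.findContours(m2,cv2.RETR_EXTERNAL,cv2.CHAIN_APPROX_NONE)[0],key=cv2.contourArea)[:,0]
W=np.array([w2s(px2w(f,(u-1)/3+170,(w-1)/3+120,55)) for u,w in c])
q=W[(W[:,0]<-165)&(W[:,1]<60)&(W[:,1]>-130)]; p=np.polyfit(q[:,1],q[:,0],1); print('deck near',len(q),np.degrees(np.arctan(p[0])),np.polyval(p,0))
q=W[(W[:,1]<-135)&(W[:,0]<-20)&(W[:,0]>-160)]; p=np.polyfit(q[:,0],q[:,1],1); print('deck right',len(q),np.degrees(np.arctan(p[0])),np.polyval(p,-80))
q=W[(W[:,1]>70)&(W[:,0]<-30)&(W[:,0]>-160)]; p=np.polyfit(q[:,0],q[:,1],1); print('deck left',len(q),np.degrees(np.arctan(p[0])),np.polyval(p,-80))
"
```

```text
[221 216 220] [226 218 214] [200 195 194]Traceback (most recent call last):
  File "<string>", line 9, in <module>
    c=max(cv2.findContours(m,cv2.RETR_EXTERNAL,cv2.CHAIN_APPROX_NONE)[0],key=cv2.contourArea)[:,0]
      ~~~^^^^^^^^^^^^^^^^^^^^^^^^^^^^^^^^^^^^^^^^^^^^^^^^^^^^^^^^^^^^^^^^^^^^^^^^^^^^^^^^^^^^
ValueError: max() iterable argument is empty
```

```bash
cat > plate.py <<'E'
from h import *
def fit(W,sel,ax,n):
    q=W[sel]
    for _ in range(3):
        p=np.polyfit(q[:,ax],q[:,1-ax],1); e=abs(q[:,1-ax]-np.polyval(p,q[:,ax])); q=q[e<max(2.,1.5*e.std())]
    print(n,len(q),'slope deg',np.degrees(np.arctan(p[0])).round(2),'mid',np.polyval(p,-80 if ax==0 else 0).round(1))
def run(f):
    im=cv2.GaussianBlur(f['image'],(3,3),0).astype(int)
    d=im[:,:,2]-im[:,:,0]; v=im.max(2); V,U=np.mgrid[:480,:640]
    roi=cv2.fillPoly(np.zeros((480,640),np.uint8),[np.array([w2px(f,(*s2w(x,y),60)) for x,y in ((-12,70),(-165,70),(-165,-100),(-12,-100))],np.int32)],255)
    m=((d>-6)&(v>150)).astype(np.uint8)*255&roi
    m=cv2.morphologyEx(cv2.morphologyEx(m,cv2.MORPH_OPEN,np.ones((3,3))),cv2.MORPH_CLOSE,np.ones((7,7)))
    get=lambda m,z:np.array([w2s(px2w(f,u,w,z)) for u,w in max(cv2.findContours(m,cv2.RETR_EXTERNAL,cv2.CHAIN_APPROX_NONE)[0],key=cv2.contourArea)[:,0]])
    W=get(m,63); x,y=W.T; print('plate rect',cv2.minAreaRect(W.astype(np.float32)))
    fit(W,(y>35)&(x<-30)&(x>-130),0,'left'); fit(W,(x<-125)&(abs(y+5)<35),1,'near(-slope)'); fit(W,(y<-42)&(x<-35)&(x>-125),0,'right')
    roi=cv2.fillPoly(np.zeros((480,640),np.uint8),[np.array([w2px(f,(*s2w(x,y),55)) for x,y in ((-20,95),(-195,95),(-195,-165),(-20,-165))],np.int32)],255)
    W=get((v>165).astype(np.uint8)*255&roi,55); x,y=W.T
    fit(W,(x<-165)&(y<60)&(y>-130),1,'deck near(-slope)');fit(W,(y<-135)&(x<-30)&(x>-160),0,'deck right');fit(W,(y>70)&(x<-40)&(x>-160),0,'deck left')
if __name__=='__main__': run(snap('top'))
E
python3 plate.py
```

```text
plate rect ((-73.78240966796875, -3.0092735290527344), (132.20806884765625, 98.62576293945312), 3.561532735824585)
left 36 slope deg 3.51 mid 44.8
near(-slope) 25 slope deg -4.07 mid -138.6
right 32 slope deg 3.78 mid -50.9
deck near(-slope) 69 slope deg -0.39 mid -171.4
deck right 46 slope deg 0.28 mid -141.0
deck left 42 slope deg 0.53 mid 80.4
```

The plate is still about 3.4° off. The equal upward force suggests the fingertips wedged on its top edge. I push again, lower and nearer the corner.

```bash
sed -i 's/SY=0.0934/SY=0.099/' h.py
python3 -c "
from h import *
go(-172,32,110,SY+np.pi,True)"
```

```text
row [0.2036, -0.1837, 0.0672] [0.0, -0.004, 0.74] t 5.2 pos [415.3 277.9 176.7] store [-145.3  305.1] F [ 0.6 -0.3  1.2] q [ 0.59  0.25  1.96  0.    0.93 -1.82]
```

```bash
python3 -m crank '[[0.2036,-0.1837,0.067,0,0,0.74,1],[0.2036,-0.1837,0.067,0,0,0.74,1],[0.2036,-0.1837,0.067,0,0,0.74,1],[0.2036,-0.1837,0.067,0,0,0.74,1],[0.2036,-0.1837,0.067,0,0,0.74,1]]' >/dev/null
python3 -c "
from h import *
go(-172,32,90,SY+np.pi,True)"
```

```text
row [0.003, -0.0287, 0.028] [-0.001, -0.003, -0.008] t 5.7 pos [416.1  32.4 118. ] store [-168.7   60.7] F [ 1.1 -0.2 -0.1] q [ 0.08  0.23  2.18 -0.    0.74 -1.59]
```

```bash
python3 -m crank '[[0.003,-0.0287,0.01,0,0,-0.008,1],[0.003,-0.0287,0.032,0,0,-0.008,1],[0.003,-0.0287,0.041,0,0,-0.008,1],[0.003,-0.0287,0.041,0,0,-0.008,1],[0.003,-0.0287,0.041,0,0,-0.008,1]]'
python3 -c "
from h import *
go(-149,32,75.5,SY+np.pi,True)"
```

```text
clock: 6.2
eef_pos: [416.6, 6.5, 77.4]
tcp_rot: [-3.141, -0.004, -3.031]
contact_force: [0.7, -0.4, 0.2]
opening: 0.0
grasp_force: 0.0
row [-0.0218, -0.003, 0.0018] [-0.001, -0.004, 0.011] t 6.2 pos [416.6   6.5  77.4] store [-170.8   34.8] F [ 0.7 -0.4  0.2] q [ 0.01  0.31  2.2  -0.    0.63 -1.67]
```

```bash
python3 -m crank '[[-0.004,0,0.002,0,0,0.011,1],[-0.012,0,0.002,0,0,0.011,1],[-0.018,0,0.002,0,0,0.011,1],[-0.022,0,0.002,0,0,0.011,1],[-0.024,0,0.002,0,0,0.011,1]]'
python3 -m crank '[[-0.001,0,0,0,0,0,1],[-0.002,0,0,0,0,0,1],[-0.002,0,0,0,0,0,1]]'
python3 -c "
from h import *
go(-149,32,75.5,SY+np.pi,True)"
```

```text
clock: 6.7
eef_pos: [436.0, 9.2, 74.2]
tcp_rot: [-3.141, -0.014, -3.041]
contact_force: [-18.6, -1.4, 12.6]
opening: -0.003
grasp_force: 9.2
clock: 7.0
eef_pos: [436.1, 9.2, 74.1]
tcp_rot: [-3.141, -0.017, -3.041]
contact_force: [-20.8, -2.2, 18.2]
opening: 0.003
grasp_force: 13.5
row [-0.0021, -0.0036, -0.0015] [-0.0, -0.017, 0.002] t 7.0 pos [436.1   9.2  74.1] store [-151.1   35.6] F [-20.8  -2.2  18.2] q [ 0.02  0.35  2.15 -0.    0.66 -1.65]
```

```bash
python3 -m crank '[[0.02,0,-0.01,0,0,0,1],[0.03,0.02,-0.05,0,0,0,1],[0.03,0.06,-0.1,0,0,0,0.5],[0.03,0.11,-0.12,0,0,0,0],[0.03,0.16,-0.12,0,0,0,0]]'
python3 -m crank '[[0,0.05,0,0,0,0,0],[0,0.09,0,0,0,0,0]]' >/dev/null
python3 -c "
from plate import *
f=snap('top'); run(f)
s=snap('scene')['image'][225:325,235:370,::-1]
g=f['image'][195:285,275:375,::-1]
cv2.imwrite('pics/p5.png',np.vstack([cv2.resize(s,(405,300),interpolation=3),cv2.resize(g,(405,300),interpolation=3)]).reshape(600,405,3))"
```

```text
clock: 7.5
eef_pos: [400.4, 152.8, 196.6]
tcp_rot: [3.141, 0.002, -3.043]
contact_force: [2.0, 0.2, -0.6]
opening: 0.505
grasp_force: 0.0
plate rect ((-73.8729248046875, -1.9282569885253906), (131.9674530029297, 99.14756774902344), 3.139667272567749)
left 36 slope deg 3.17 mid 45.8
near(-slope) 25 slope deg -3.02 mid -138.5
right 32 slope deg 3.87 mid -50.2
deck near(-slope) 69 slope deg -0.09 mid -171.5
deck right 46 slope deg 0.11 mid -140.6
deck left 42 slope deg 0.08 mid 80.8
```

View pics/p5.png

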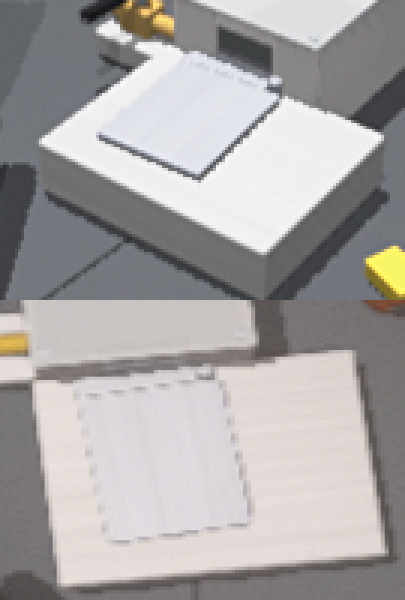

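The fit still gives 3.3° and the plate seems blocked at the far edge. I take one closer wrist look at it.

```bash
python3 -m crank '[[-0.005,-0.05,0,0,0,0,0],[-0.005,-0.1,0,0,0,0,0],[-0.005,-0.14,0,0,0,0,0],[-0.005,-0.14,0,0,0,0,0]]' >/dev/null
python3 -c "
from h import *
g=snap('wrist','w6'); go(-160,110,200,SY+np.pi,True)
for p in ((0,0,63),(-8.5,-40,71),(0,80,55),(0,50,63),(-138.5,50,63)): print(p,np.round(w2px(g,(*s2w(*p[:2]),p[2]))))"
```

```text
row [-0.0095, -0.0181, -0.0067] [-0.001, -0.004, -0.003] t 8.25 pos [408.7  99.4 193.3] store [-169.4  128.1] F [0.  0.2 0. ] q [ 0.24  0.11  2.1  -0.    0.94 -1.43]
(0, 0, 63) [174. 421.]
(-8.5, -40, 71) [121. 420.]
(0, 80, 55) [267. 414.]
(0, 50, 63) [231. 421.]
(-138.5, 50, 63) [218. 272.]
```

View pics/w6.png

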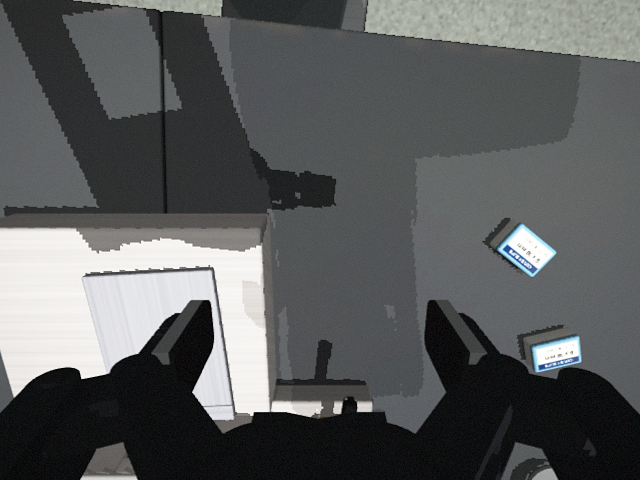

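The wrist view confirms it. The plate's near-left corner is at (212,267), where square would be (218,272), so it is a few mm short. I rotate it further by pushing its right edge near the near-right corner leftwards, which turns it clockwise with a long lever.

```bash
python3 -m crank '[[-0.044,-0.213,0.02,0,0,0,1],[-0.044,-0.213,0.02,0,0,0,1],[-0.044,-0.213,0.02,0,0,0,1],[-0.044,-0.213,0.02,0,0,0,1],[-0.044,-0.213,0.08,0,0,0,1]]' >/dev/null
python3 -c "
from h import *
go(-125,-85,90,SY+np.pi,True)"
```

```text
row [0.0049, -0.0013, 0.0407] [-0.006, 0.008, -0.0] t 8.75 pos [ 478.5 -106.2  130.7] store [-120.4  -83.4] F [ 0.8  0.3 -1. ] q [-0.22  0.3   2.03 -0.    0.8  -1.89]
```

```bash
python3 -m crank '[[0.004,-0.001,0.02,0,0,0,1],[0.004,-0.001,0.03,0,0,0,1],[0.004,-0.001,0.03,0,0,0,1]]'
python3 -c "
from h import *
go(-125,-85,76.5,SY+np.pi,True)"
```

```text
clock: 9.05
eef_pos: [467.7, -102.8, 96.1]
tcp_rot: [-3.141, -0.006, -3.041]
contact_force: [-0.8, -0.3, -0.4]
opening: 0.003
grasp_force: 0.0
row [-0.0059, -0.006, 0.0195] [-0.0, -0.006, 0.002] t 9.05 pos [ 467.7 -102.8   96.1] store [-130.8  -79. ] F [-0.8 -0.3 -0.4] q [-0.22  0.35  2.06 -0.    0.73 -1.89]
```

```bash
python3 -m crank '[[-0.003,-0.005,0.01,0,0.0,0.0,1],[-0.005,-0.006,0.0185,0,0,0,1],[-0.005,-0.006,0.0195,0,0,0,1],[-0.005,-0.006,0.0195,0,0,0,1]]'
python3 -m crank '[[0,0.005,0,0,0,0,1],[0,0.01,0,0,0,0,1],[0,0.014,0,0,0,0,1],[0,0.018,0,0,0,0,1],[0,0.018,0,0,0,0,1]]'
python3 -c "
from h import *
go(-125,-64,76.5,SY+np.pi,True)"
```

```text
clock: 9.45
eef_pos: [473.8, -108.9, 77.5]
tcp_rot: [-3.14, -0.004, -3.041]
contact_force: [-0.6, 1.1, -0.2]
opening: -0.001
grasp_force: 0.0
clock: 9.95
eef_pos: [471.8, -90.6, 77.6]
tcp_rot: [-3.14, -0.004, -3.041]
contact_force: [-0.1, 0.9, 0.1]
opening: 0.001
grasp_force: 0.0
row [-0.0005, 0.0033, 0.0011] [-0.001, -0.004, 0.002] t 9.95 pos [471.8 -90.6  77.6] store [-125.5  -67.3] F [-0.1  0.9  0.1] q [-0.19  0.38  2.07 -0.    0.69 -1.86]
```

```bash
python3 -m crank '[[0,0.002,0,0,0,0,1],[0,0.004,0,0,0,0,1],[0,0.005,0,0,0,0,1],[0,0.005,0,0,0,0,1]]'
python3 -m crank '[[0,0.002,0,0,0,0,1],[0,0.003,0,0,0,0,1],[0,0.003,0,0,0,0,1]]'
python3 -c "
from h import *
go(-125,-64,76.5,SY+np.pi,True)"
```

```text
clock: 10.35
eef_pos: [471.3, -86.1, 77.4]
tcp_rot: [-3.14, -0.004, -3.041]
contact_force: [-0.2, -0.1, -0.3]
opening: 0.002
grasp_force: 0.0
clock: 10.65
eef_pos: [470.8, -83.3, 77.4]
tcp_rot: [-3.14, -0.004, -3.041]
contact_force: [-1.0, -1.6, 0.2]
opening: -0.002
grasp_force: 1.0
row [-0.0008, -0.0041, 0.0009] [-0.001, -0.004, 0.001] t 10.65 pos [470.8 -83.3  77.4] store [-125.8  -59.9] F [-1.  -1.6  0.2] q [-0.18  0.38  2.07 -0.    0.69 -1.84]
```

```bash
python3 -m crank '[[0,0.002,0,0,0,0,1],[0,0.004,0,0,0,0,1],[0,0.005,0,0,0,0,1],[0,0.005,0,0,0,0,1]]'
python3 -m crank '[[0,-0.02,0,0,0,0,1],[0,-0.02,-0.04,0,0,0,1],[-0.03,-0.05,-0.09,0,0,0,0.5],[-0.04,-0.1,-0.1,0,0,0,0],[-0.05,-0.15,-0.1,0,0,0,0]]'
python3 plate.py
```

```text
clock: 11.05
eef_pos: [470.5, -78.0, 77.4]
tcp_rot: [-3.141, -0.004, -3.041]
contact_force: [0.4, -0.1, -0.6]
opening: 0.001
grasp_force: 0.2
clock: 11.55
eef_pos: [534.3, -210.4, 179.8]
tcp_rot: [-3.138, 0.002, -3.04]
contact_force: [1.1, 0.4, 0.5]
opening: 0.503
grasp_force: 0.0
plate rect ((-74.47099304199219, 1.5181198120117188), (129.8160400390625, 99.37013244628906), 0.2546520531177521)
left 36 slope deg -0.1 mid 49.7
near(-slope) 25 slope deg -1.49 mid -137.5
right 32 slope deg -0.25 mid -46.7
deck near(-slope) 56 slope deg 0.12 mid -170.5
deck right 9 slope deg -3.96 mid -150.8
deck left 42 slope deg 0.87 mid 80.2
```

The plate is now square to about 0.3° and its origin is within about 2 mm of the peg. Next is the right-hand box.

```bash
python3 -c "
from h import *
go(427.1,-294.5,130,np.radians(77.4))"
```

```text
row [0.1169, -0.0655, 0.0497] [-0.001, 0.01, 1.891] t 11.6 pos [ 536.6 -217.2  179.8] store [ -73.5 -199.6] F [ 2.8 -6.1  2. ] q [-0.38  0.36  1.8  -0.01  0.97 -2.05]
```

```bash
python3 -m crank '[[0.1169,-0.0655,0.02,0,0,1.891,0.3],[0.1169,-0.0655,0.02,0,0,1.891,0.3],[0.1169,-0.0655,0.02,0,0,1.891,0.3],[0.1169,-0.0655,0.02,0,0,1.891,0.3],[0.1169,-0.0655,0.02,0,0,1.891,0.3]]' >/dev/null
python3 -m crank '[[0,0,0,0,0,1.141,0.3],[0,0,0,0,0,1.141,0.3],[0,0,0,0,0,1.141,0.3],[0,0,0,0,0,1.141,0.3],[0,0,0,0,0,1.141,0.3]]' >/dev/null
python3 -m crank '[[0,0,0,0,0,0.4,0.3],[0,0,0,0,0,0.4,0.3],[0,0,0,0,0,0.4,0.3]]' >/dev/null
python3 -c "
from h import *
go(427.1,-294.5,22,np.radians(77.4))
f=snap('wrist','w7')
for b in boxes(f): print(b)"
```

```text
row [-0.0068, 0.0074, 0.1349] [-0.002, 0.002, -0.015] t 12.9 pos [ 421.9 -286.   156.9] store [-194.5 -256.7] F [-0.7  0.3  0.5] q [-0.6   0.29  1.96 -0.    0.89 -0.36]
(429.1, -293.9, 44, 31, 76.6, array([331., 236.]))
```

```bash
python3 -m crank '[[-0.0063,0.0083,0.03,0,0,-0.015,0.3],[-0.0063,0.0083,0.08,0,0,-0.015,0.3],[-0.0063,0.0083,0.12,0,0,-0.015,0.3],[-0.0063,0.0083,0.135,0,0,-0.015,0.3],[-0.0063,0.0083,0.135,0,0,-0.015,0.3]]' 
python3 -m crank '[[0,0,0,0,0,0,1],[0,0,0,0,0,0,1],[0,0,0,0,0,0,1],[0,0,0,0,0,0,1]]' 40
python3 -m crank '[[0,0,-0.03,0,0,0,1],[0,0,-0.08,0,0,0,1],[0,0,-0.11,0,0,0,1],[0,0,-0.11,0,0,0,1]]'
python3 -c "
from h import *
go(-62,0,120,SY,True)"
```

```text
clock: 13.45
eef_pos: [426.3, -293.3, 19.6]
tcp_rot: [-3.134, 0.0, 1.358]
contact_force: [0.2, -0.2, -0.6]
opening: 0.699
grasp_force: 0.0
clock: 13.85
eef_pos: [428.7, -295.0, 23.4]
tcp_rot: [-3.141, 0.003, 1.357]
contact_force: [-0.3, 0.9, 7.9]
opening: 0.34
grasp_force: 40.6
clock: 14.25
eef_pos: [430.6, -296.0, 136.8]
tcp_rot: [3.137, 0.006, 1.357]
contact_force: [0.9, -0.2, -0.4]
opening: 0.338
grasp_force: 40.0
row [0.293, 0.0363, 0.0154] [0.008, 0.002, 1.258] t 14.25 pos [ 430.6 -296.   136.8] store [-186.8 -267.5] F [ 0.9 -0.2 -0.4] q [-0.6   0.34  1.95 -0.    0.84 -0.39]
```

```bash
python3 -m crank '[[0.293,0.036,-0.03,0.008,0.002,1.258,1],[0.293,0.036,-0.03,0.008,0.002,1.258,1],[0.293,0.036,-0.03,0.008,0.002,1.258,1],[0.293,0.036,-0.03,0.008,0.002,1.258,1],[0.293,0.036,-0.03,0.008,0.002,1.258,1]]' 
python3 -c "
from h import *
go(-62,0,130,SY,True)"
```

```text
clock: 14.75
eef_pos: [502.1, -82.9, 153.9]
tcp_rot: [-3.136, 0.004, 0.681]
contact_force: [0.3, -0.2, -0.2]
opening: 0.342
grasp_force: 39.9
row [0.0617, -0.0342, 0.0238] [-0.004, 0.006, 0.582] t 14.75 pos [502.1 -82.9 153.9] store [-94.5 -62.5] F [ 0.3 -0.2 -0.2] q [-0.17  0.3   1.96  0.    0.89  0.72]
```

```bash
python3 -m crank '[[0.062,-0.034,0.022,-0.004,0.006,0.582,1],[0.062,-0.034,0.022,-0.004,0.006,0.582,1],[0.062,-0.034,0.022,-0.004,0.006,0.582,1],[0.062,-0.034,0.022,-0.004,0.006,0.582,1],[0.062,-0.034,0.022,-0.004,0.006,0.582,1]]' 
python3 -c "
from h import *
go(-60,0,87,SY,True)"
```

```text
clock: 15.25
eef_pos: [527.9, -18.6, 131.4]
tcp_rot: [-3.141, 0.0, 0.104]
contact_force: [-0.0, -0.3, 0.1]
opening: 0.336
grasp_force: 39.9
row [0.0025, -0.0011, 0.0444] [-0.0, 0.0, 0.005] t 15.25 pos [527.9 -18.6 131.4] store [-62.5  -1.1] F [-0.  -0.3  0.1] q [-0.04  0.35  1.94  0.    0.85  1.43]
```

```bash
python3 -m crank '[[0,0,0.015,0,0,0.005,1],[0,0,0.034,0,0,0.005,1],[0,0,0.041,0,0,0.005,1],[0,0,0.0425,0,0,0.005,1],[0,0,0.0425,0,0,0.005,1]]' 
python3 -c "
from h import *
go(-60,0,87,SY,True)"
```

```text
clock: 15.75
eef_pos: [528.4, -19.1, 89.5]
tcp_rot: [-3.141, -0.0, 0.101]
contact_force: [0.2, -1.1, -0.9]
opening: 0.339
grasp_force: 39.9
row [0.0021, -0.0017, 0.0025] [-0.0, -0.0, 0.002] t 15.75 pos [528.4 -19.1  89.5] store [-62.1  -1.7] F [ 0.2 -1.1 -0.9] q [-0.04  0.42  1.96  0.    0.76  1.43]
```

```bash
python3 -m crank '[[0,-0.001,0.002,0,0,0,1],[0,-0.0015,0.003,0,0,0,1],[0,-0.0015,0.003,0,0,0,0.4],[0,-0.0015,0.003,0,0,0,0.4],[0,-0.0015,0.003,0,0,0,0.4]]' 
python3 -m crank '[[-0.01,0,0,0,0,0,0.4],[-0.03,0,0,0,0,0,0.4],[-0.045,0,0,0,0,0,0.6],[-0.045,0,0,0,0,0,1],[-0.045,0,0,0,0,0,1]]'
python3 -m crank '[[-0.002,0,0,0,0,0,1],[-0.002,0,0,0,0,0,1]]'
python3 -c "
from h import *
go(-30,0,86,SY,True)
f=snap('wrist'); g=snap('top')
cv2.imwrite('pics/w8.png',np.hstack([cv2.resize(f['image'][:,:,::-1],(480,360)),cv2.resize(g['image'][195:285,275:355,::-1],(320,360),interpolation=3)]))"
```

```text
clock: 16.25
eef_pos: [528.4, -17.4, 86.6]
tcp_rot: [-3.142, -0.001, 0.1]
contact_force: [-0.7, 0.5, -1.1]
opening: 0.6
grasp_force: 0.0
clock: 16.75
eef_pos: [483.7, -22.0, 86.6]
tcp_rot: [-3.142, -0.001, 0.1]
contact_force: [0.8, -0.4, -0.4]
opening: 0.094
grasp_force: 0.0
clock: 16.95
eef_pos: [481.9, -22.1, 86.4]
tcp_rot: [-3.141, -0.001, 0.1]
contact_force: [-0.1, -0.4, 0.3]
opening: -0.001
grasp_force: 0.0
row [0.0786, -0.0, 0.0005] [-0.0, -0.001, 0.001] t 16.95 pos [481.9 -22.1  86.4] store [-1.086e+02 -1.000e-01] F [-0.1 -0.4  0.3] q [-0.05  0.37  2.06  0.    0.71  1.42]
```

View pics/w8.png

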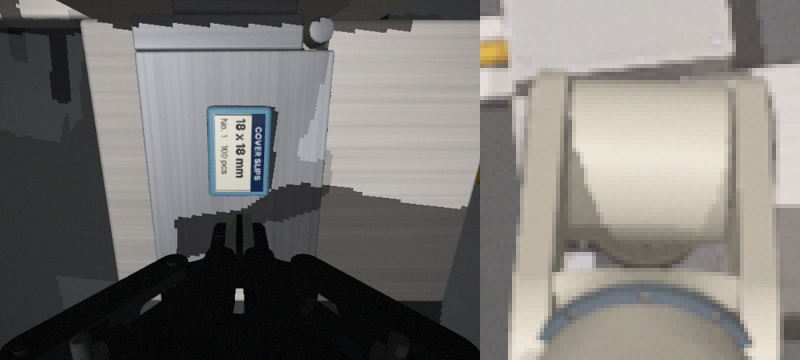

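The wrist view shows the box lying square on the plate at (240,150), with the closed fingers right behind it. The plate is flush to the cabinet and the peg sits in the notch at (320,30). Next I push the box in.

```bash
python3 -m crank '[[0.02,0,0,0,0,0,1],[0.035,0,0,0,0,0,1],[0.05,0,0,0,0,0,1],[0.065,0,0,0,0,0,1],[0.075,0,0,0,0,0,1]]' 
python3 -m crank '[[0.008,0,0,0,0,0,1],[0.014,0,0,0,0,0,1],[0.018,0,0,0,0,0,1],[0.02,0,0,0,0,0,1],[0.02,0,0,0,0,0,1]]' 
python3 -c "
from h import *
go(-13,0,86,SY,True)
f=snap('scene'); s=f['image'][225:295,270:350,::-1]; cv2.imwrite('pics/s9.png',cv2.resize(s,(640,560),interpolation=3))"
```

```text
clock: 17.55
eef_pos: [557.2, -14.6, 86.3]
tcp_rot: [-3.141, -0.001, 0.1]
contact_force: [-0.5, -0.7, 0.7]
opening: 0.002
grasp_force: 0.4
clock: 18.05
eef_pos: [576.0, -12.7, 86.4]
tcp_rot: [-3.141, -0.0, 0.1]
contact_force: [-0.3, 0.3, -0.2]
opening: 0.001
grasp_force: 0.0
row [0.0011, 0.0, 0.0004] [-0.0, -0.0, 0.001] t 18.05 pos [576.  -12.7  86.4] store [-14.1   0. ] F [-0.3  0.3 -0.2] q [-0.02  0.48  1.86  0.    0.8   1.45]
```

View pics/s9.png

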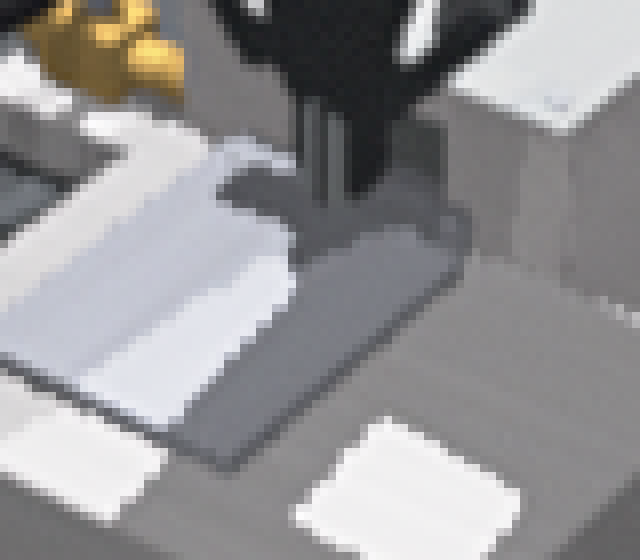

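The scene crop shows the fingers at the hatch with no box left outside, and the push force dropped to zero, so the box slid in. Next, the left boxes.

```bash
python3 -m crank '[[-0.03,0,0,0,0,0,1],[-0.06,0,-0.03,0,0,0,1],[-0.08,-0.03,-0.08,0,0,0.1,0.3],[-0.1,-0.08,-0.1,0,0,0,0.3],[-0.12,-0.12,-0.1,0,0,0,0.3]]' 
python3 -c "
from h import *
g=snap('top')
for b in boxes(g): print(b)
go(419,279.2,150,np.radians(58.4))"
```

```text
clock: 18.6
eef_pos: [450.8, 86.3, 187.7]
tcp_rot: [-3.141, -0.005, 0.101]
contact_force: [0.5, 0.3, -0.1]
opening: 0.506
grasp_force: 0.0
(417.7, 278.8, 46, 33, 58.3, array([209., 281.]))
(516.9, 334.2, 33, 46, -68.1, array([190., 246.]))
row [-0.0083, -0.1899, 0.0376] [-0.002, -0.002, -0.92] t 18.65 pos [446.1  91.  187. ] store [-133.1  116. ] F [-3.4  2.6  0.2] q [0.2  0.17 2.05 0.   0.93 1.66]
```

```bash
python3 -m crank '[[-0.012,-0.193,0.037,0,0,-0.92,0.3],[-0.012,-0.193,0.037,0,0,-0.92,0.3],[-0.012,-0.193,0.037,0,0,-0.92,0.3],[-0.012,-0.193,0.037,0,0,-0.92,0.3],[-0.012,-0.193,0.037,0,0,-0.92,0.3]]' >/dev/null
python3 -m crank '[[0,0,0,0,0,-0.17,0.3],[0,0,0,0,0,-0.17,0.3],[0,0,0,0,0,-0.17,0.3]]'
python3 -c "
from h import *
go(419,279.2,21.5,np.radians(58.4))"
```

```text
clock: 19.45
eef_pos: [418.8, 276.3, 148.0]
tcp_rot: [3.141, -0.0, 1.016]
contact_force: [-0.4, 0.4, 0.4]
opening: 0.7
grasp_force: 0.0
row [0.0026, -0.0014, 0.1265] [0.0, -0.0, -0.003] t 19.45 pos [418.8 276.3 148. ] store [-142.   303.1] F [-0.4  0.4  0.4] q [ 0.58  0.29  1.99 -0.    0.86  1.13]
```

```bash
python3 -m crank '[[0.0025,-0.0015,0.03,0,0,0,0.3],[0.0025,-0.0015,0.08,0,0,0,0.3],[0.0025,-0.0015,0.115,0,0,0,0.3],[0.0025,-0.0015,0.125,0,0,0,0.3],[0.0025,-0.0015,0.125,0,0,0,0.3]]' 
python3 -m crank '[[0,0,0,0,0,0,1],[0,0,0,0,0,0,1],[0,0,0,0,0,0,1],[0,0,0,0,0,0,1]]' 40
python3 -m crank '[[0,0,-0.03,0,0,0,1],[0,0,-0.08,0,0,0,1],[0,0,-0.11,0,0,0,1],[0,0,-0.11,0,0,0,1]]'
python3 -c "
from h import *
go(-62,0,140,SY,True)"
```

```text
clock: 19.95
eef_pos: [418.5, 278.6, 22.2]
tcp_rot: [-3.141, 0.002, 1.017]
contact_force: [-0.6, 0.0, 0.3]
opening: 0.701
grasp_force: 0.0
clock: 20.35
eef_pos: [420.2, 280.1, 24.9]
tcp_rot: [3.14, -0.003, 1.019]
contact_force: [-0.5, -1.4, 5.3]
opening: 0.338
grasp_force: 39.9
clock: 20.75
eef_pos: [421.7, 281.2, 138.5]
tcp_rot: [3.137, -0.009, 1.019]
contact_force: [0.2, -0.7, -0.8]
opening: 0.335
grasp_force: 40.1
row [-0.1986, 0.2472, -0.0023] [-0.0, -0.01, 0.92] t 20.75 pos [421.7 281.2 138.5] store [-138.5  307.7] F [ 0.2 -0.7 -0.8] q [ 0.59  0.31  1.99 -0.    0.83  1.14]
```

```bash
python3 -m crank '[[-0.1986,0.2472,-0.012,0,-0.01,0.92,1],[-0.1986,0.2472,-0.012,0,-0.01,0.92,1],[-0.1986,0.2472,-0.012,0,-0.01,0.92,1],[-0.1986,0.2472,-0.012,0,-0.01,0.92,1],[-0.1986,0.2472,-0.012,0,-0.01,0.92,1]]' >/dev/null
python3 -c "
from h import *
go(-62,0,130,SY,True)"
```

```text
row [0.0088, 0.0641, 0.0128] [0.003, 0.006, 0.165] t 21.25 pos [503.2  42.2 142.7] store [-81.1  61.8] F [ 0.4  0.9 -0.2] q [ 0.08  0.31  1.98 -0.01  0.86  1.39]
```

```bash
python3 -m crank '[[0.0088,0.0641,0.012,0.003,0.006,0.165,1],[0.0088,0.0641,0.012,0.003,0.006,0.165,1],[0.0088,0.0641,0.012,0.003,0.006,0.165,1],[0.0088,0.0641,0.012,0.003,0.006,0.165,1]]' >/dev/null
python3 -c "
from h import *
go(-62,0,88,SY,True)"
```

```text
row [0.0003, 0.0025, 0.0423] [-0.0, 0.002, 0.006] t 21.65 pos [527.8 -15.  130.3] store [-62.2   2.5] F [-0.6  1.4 -0.5] q [-0.03  0.36  1.94 -0.    0.85  1.43]
```

```bash
python3 -m crank '[[0,0.001,0.015,0,0,0.003,1],[0,0.001,0.034,0,0,0.003,1],[0,0.001,0.039,0,0,0.003,1],[0,0.001,0.039,0,0,0.003,1]]' >/dev/null
python3 -c "
from h import *
go(-62,0,88.5,SY,True)"
```

```text
row [0.0004, 0.0024, 0.0026] [0.0, 0.003, 0.005] t 22.05 pos [527.6 -15.1  91.1] store [-62.4   2.4] F [-0.1  0.2 -0.9] q [-0.03  0.42  1.96 -0.    0.76  1.44]
```

```bash
python3 -m crank '[[0,0.002,0.002,0,0,0.003,1],[0,0.0024,0.0032,0,0,0.004,1],[0,0.0024,0.0032,0,0,0.004,0.4],[0,0.0024,0.0032,0,0,0.004,0.4],[0,0.0024,0.0032,0,0,0.004,0.4]]' 
python3 -m crank '[[-0.01,0,0,0,0,0,0.4],[-0.03,0,0,0,0,0,0.4],[-0.046,0,0,0,0,0,0.6],[-0.046,0,0.001,0,0,0,1],[-0.046,0,0.002,0,0,0,1]]' >/dev/null
python3 -m crank '[[0,0,0,0,0,0,1],[0,0,0,0,0,0,1]]'
python3 -c "
from h import *
go(-33,0,86,SY,True)
f=snap('wrist'); print(boxes(f,82)); print(np.round(w2px(f,(*s2w(-62,0),82)))); print([ (b, w2s(b[:2])) for b in boxes(f,82)])"
```

```text
clock: 22.55
eef_pos: [529.0, -18.8, 88.7]
tcp_rot: [3.141, 0.0, 0.098]
contact_force: [0.0, 0.0, -1.1]
opening: 0.602
grasp_force: 0.0
clock: 23.25
eef_pos: [483.9, -23.2, 86.5]
tcp_rot: [3.141, -0.0, 0.098]
contact_force: [-0.3, -0.3, -0.1]
opening: 0.004
grasp_force: 0.0
row [0.0738, -0.0014, 0.0005] [0.001, -0.0, -0.001] t 23.25 pos [483.9 -23.2  86.5] store [-106.8   -1.4] F [-0.3 -0.3 -0.1] q [-0.05  0.37  2.06 -0.    0.71  1.42]
[(529.6, -18.1, 44, 30, 5.9, array([318., 205.]))]
[316. 213.]
[((529.6, -18.1, 44, 30, 5.9, array([318., 205.])), array([-60.8,  -0.8]))]
```

```bash
python3 -m crank '[[0.018,-0.0007,0,0,0,0,1],[0.033,-0.0007,0,0,0,0,1],[0.048,-0.0007,0,0,0,0,1],[0.063,-0.0007,0,0,0,0,1],[0.073,-0.0007,0,0,0,0,1]]' 
python3 -m crank '[[0.008,0,0,0,0,0,1],[0.014,0,0,0,0,0,1],[0.018,0,0,0,0,0,1],[0.021,0,0,0,0,0,1],[0.021,0,0,0,0,0,1]]' 
python3 -c "
from h import *
go(-13,0,86,SY,True)"
```

```text
clock: 23.8
eef_pos: [556.9, -15.3, 86.3]
tcp_rot: [3.141, 0.0, 0.098]
contact_force: [-0.9, -0.1, 0.7]
opening: 0.002
grasp_force: 0.4
clock: 24.3
eef_pos: [576.8, -13.4, 86.4]
tcp_rot: [3.141, 0.0, 0.098]
contact_force: [0.7, 1.0, 0.0]
opening: -0.001
grasp_force: 0.0
row [0.0004, -0.0008, 0.0004] [0.0, 0.0, -0.001] t 24.3 pos [576.8 -13.4  86.4] store [-13.4  -0.7] F [0.7 1.  0. ] q [-0.03  0.48  1.86 -0.    0.8   1.45]
```

```bash
python3 -m crank '[[-0.03,0,0,0,0,0,1],[-0.06,0,-0.03,0,0,0,1],[-0.08,-0.03,-0.08,0,0,0,0.3],[-0.1,-0.08,-0.1,0,0,0,0.3],[-0.12,-0.12,-0.1,0,0,0,0.3]]' 
python3 -c "
from h import *
g=snap('top')
for b in boxes(g): print(b)
go(517.5,334.4,150,np.radians(111.9))"
```

```text
clock: 24.8
eef_pos: [451.8, 85.9, 187.8]
tcp_rot: [3.142, -0.004, 0.096]
contact_force: [0.3, 0.3, -0.8]
opening: 0.507
grasp_force: 0.0
(516.8, 334.2, 33, 46, -68.1, array([190., 246.]))
row [0.0937, -0.2357, 0.0376] [-0.002, -0.002, -1.856] t 24.85 pos [447.   90.6 187.1] store [-132.2  115.6] F [-3.   2.1  0.2] q [0.2  0.17 2.04 0.   0.93 1.67]
```

```bash
python3 -m crank '[[0.0937,-0.2357,0.03,0,0,-1.856,0.3],[0.0937,-0.2357,0.03,0,0,-1.856,0.3],[0.0937,-0.2357,0.03,0,0,-1.856,0.3],[0.0937,-0.2357,0.03,0,0,-1.856,0.3],[0.0937,-0.2357,0.03,0,0,-1.856,0.3]]' >/dev/null
python3 -m crank '[[0,0,0,0,0,-1.11,0.3],[0,0,0,0,0,-1.11,0.3],[0,0,0,0,0,-1.11,0.3],[0,0,0,0,0,-1.11,0.3],[0,0,0,0,0,-1.11,0.3]]' >/dev/null
python3 -m crank '[[0,0,0,0,0,-0.36,0.3],[0,0,0,0,0,-0.36,0.3],[0,0,0,0,0,-0.36,0.3],[0,0,0,0,0,-0.36,0.3]]' >/dev/null
python3 -c "
from h import *
f=snap('wrist')
for b in boxes(f): print(b)
go(517.5,334.4,22.5,np.radians(111.9))"
```

```text
(683.5, 387.9, 42, 43, -45.6, array([555., 232.]))
(519.9, 336.3, 30, 45, -68.4, array([325., 214.]))
row [0.0108, 0.0024, 0.1329] [-0.001, 0.0, 0.003] t 26.3 pos [519.5 323.6 155.4] store [-37.1 340.2] F [-0.3 -0.7  0.5] q [ 0.55  0.44  1.74 -0.    0.97  0.17]
```

```bash
python3 -m crank '[[0.011,0.0034,0.03,0,0,0,0.3],[0.011,0.0034,0.08,0,0,0,0.3],[0.011,0.0034,0.12,0,0,0,0.3],[0.011,0.0034,0.132,0,0,0,0.3],[0.011,0.0034,0.132,0,0,0,0.3]]' 
python3 -m crank '[[0,0,0,0,0,0,1],[0,0,0,0,0,0,1],[0,0,0,0,0,0,1],[0,0,0,0,0,0,1]]' 40
python3 -m crank '[[0,0,-0.03,0,0,0,1],[0,0,-0.08,0,0,0,1],[0,0,-0.13,0,0,0,1],[0,0,-0.16,0,0,0,1]]'
python3 -c "
from h import *
go(-120,60,150,SY,True)"
```

```text
clock: 26.8
eef_pos: [517.5, 334.5, 22.0]
tcp_rot: [-3.137, 0.001, 1.957]
contact_force: [-0.5, -0.6, 1.3]
opening: 0.696
grasp_force: 0.0
clock: 27.2
eef_pos: [520.1, 336.1, 25.9]
tcp_rot: [3.138, -0.0, 1.958]
contact_force: [0.6, -0.5, 8.0]
opening: 0.337
grasp_force: 40.7
clock: 27.6
eef_pos: [520.0, 336.2, 188.8]
tcp_rot: [3.137, -0.001, 1.958]
contact_force: [1.1, 0.5, -0.3]
opening: 0.339
grasp_force: 39.9
row [-0.2566, -0.1645, 0.0378] [0.003, -0.005, 1.859] t 27.6 pos [520.  336.2 188.8] store [-35.3 352.7] F [ 1.1  0.5 -0.3] q [ 0.57  0.4   1.71 -0.    1.03  0.18]
```

```bash
python3 -m crank '[[-0.2566,-0.1645,0.038,0.003,-0.005,1.859,1],[-0.2566,-0.1645,0.038,0.003,-0.005,1.859,1],[-0.2566,-0.1645,0.038,0.003,-0.005,1.859,1],[-0.2566,-0.1645,0.038,0.003,-0.005,1.859,1],[-0.2566,-0.1645,0.038,0.003,-0.005,1.859,1]]' >/dev/null
python3 -c "
from h import *
go(-62,0,135,SY,True)"
```

```text
row [-0.0801, 0.09, 0.0191] [0.002, 0.001, 1.103] t 28.1 pos [473.3  89.8 153.8] store [-106.2  112.1] F [ 1.6 -0.6 -0.4] q [ 0.19  0.26  2.02 -0.    0.86  0.56]
```

```bash
python3 -m crank '[[-0.08,0.09,0.019,0.002,0.001,1.103,1],[-0.08,0.09,0.019,0.002,0.001,1.103,1],[-0.08,0.09,0.019,0.002,0.001,1.103,1],[-0.08,0.09,0.019,0.002,0.001,1.103,1],[-0.08,0.09,0.019,0.002,0.001,1.103,1]]' >/dev/null
python3 -m crank '[[0,0,0,0,0,0.36,1],[0,0,0,0,0,0.36,1],[0,0,0,0,0,0.36,1],[0,0,0,0,0,0.36,1]]' >/dev/null
python3 -c "
from h import *
go(-62,0,91,SY,True)"
```

```text
row [-0.0015, 0.0018, 0.044] [0.001, 0.001, -0.002] t 29.0 pos [529.6 -15.5 135. ] store [-60.5   1.8] F [ 0.1 -1.5 -0.7] q [-0.03  0.35  1.94 -0.    0.86  1.44]
```

```bash
python3 -m crank '[[-0.001,0.001,0.015,0,0,0,1],[-0.001,0.0018,0.034,0,0,0,1],[-0.001,0.0018,0.044,0,0,0,1],[-0.001,0.0018,0.046,0,0,0,1],[-0.001,0.0018,0.046,0,0,0,1]]' 
python3 -m crank '[[0,0,0.001,0,0,0,1],[0,0,0.001,0,0,0,0.4],[0,0,0.001,0,0,0,0.4],[0,0,0.001,0,0,0,0.4]]' 
python3 -m crank '[[-0.01,0,0,0,0,0,0.4],[-0.03,0,0,0,0,0,0.4],[-0.046,0,0,0,0,0,0.6],[-0.046,0,0.002,0,0,0,1],[-0.046,0,0.002,0,0,0,1]]' >/dev/null
python3 -m crank '[[0,0,0,0,0,0,1],[0,0,0,0,0,0,1]]' >/dev/null
python3 -c "
from h import *
go(-33,0,86,SY,True)
f=snap('wrist'); print([ (b, w2s(b[:2])) for b in boxes(f,82)])"
```

```text
clock: 29.5
eef_pos: [528.5, -17.4, 88.5]
tcp_rot: [3.141, 0.002, 0.099]
contact_force: [0.6, 0.4, -1.1]
opening: 0.339
grasp_force: 40.6
clock: 29.9
eef_pos: [528.5, -17.3, 87.1]
tcp_rot: [3.141, 0.002, 0.098]
contact_force: [-0.3, -0.3, 0.5]
opening: 0.602
grasp_force: 0.0
row [0.0741, -0.0, -0.001] [0.001, 0.002, -0.001] t 30.6 pos [483.4 -21.8  85.1] store [-107.1    0. ] F [ 0.2 -0.  -0.2] q [-0.05  0.37  2.06 -0.    0.71  1.43]
[((529.1, -16.8, 44, 30, 5.6, array([318., 206.])), array([-61.1,   0.5]))]
```

```bash
python3 -m crank '[[0.018,0,-0.001,0,0,0,1],[0.033,0,-0.001,0,0,0,1],[0.048,0,-0.001,0,0,0,1],[0.063,0,-0.001,0,0,0,1],[0.073,0,-0.001,0,0,0,1]]' 
python3 -m crank '[[0.008,0,0,0,0,0,1],[0.014,0,0,0,0,0,1],[0.018,0,0,0,0,0,1],[0.021,0,0,0,0,0,1],[0.021,0,0,0,0,0,1]]' 
python3 -m crank '[[-0.03,0,0,0,0,0,1],[-0.06,0,-0.03,0,0,0,1],[-0.08,0,-0.08,0,0,0,1],[-0.1,0,-0.1,0,0,0,1],[-0.12,0,-0.1,0,0,0,1]]' 
python3 -c "
from h import *
g=snap('top'); print(boxes(g))
f=snap('wrist'); s=snap('scene')['image'][215:325,235:395,::-1]
cv2.imwrite('pics/e1.png',np.hstack([cv2.resize(f['image'][:,:,::-1],(400,300)),cv2.resize(s,(400,300),interpolation=3)]))
go(-100,100,190,SY,True)"
```

```text
clock: 31.15
eef_pos: [556.5, -14.6, 85.8]
tcp_rot: [3.141, 0.002, 0.098]
contact_force: [-0.3, -1.3, -0.5]
opening: -0.001
grasp_force: 0.4
clock: 31.65
eef_pos: [576.3, -12.7, 85.8]
tcp_rot: [3.141, 0.002, 0.098]
contact_force: [-1.0, 0.5, 0.3]
opening: -0.001
grasp_force: 0.0
clock: 32.15
eef_pos: [457.8, -24.5, 189.4]
tcp_rot: [3.14, -0.004, 0.098]
contact_force: [0.1, -0.2, 0.3]
opening: 0.003
grasp_force: 0.0
[]
row [0.0344, -0.0998, -0.0036] [0.001, 0.002, -0.002] t 32.3 pos [456.1 -24.4 186.5] store [-134.5    0.2] F [0.2 0.3 0.8] q [-0.06  0.17  2.04 -0.    0.93  1.42]
```

View pics/e1.png

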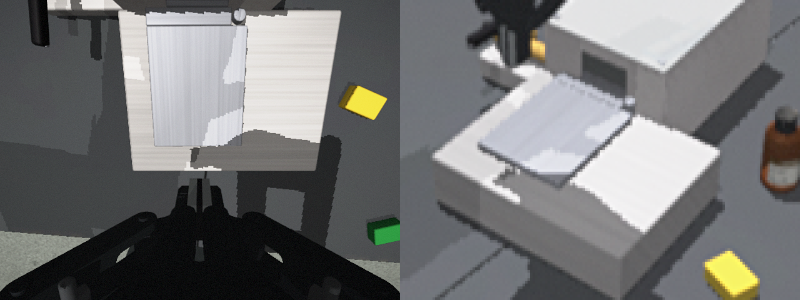

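All three boxes are in, the hatch is clear, and the plate looks square with the peg in the notch at (238,15). Next I look closely at the valve.

```bash
python3 -m crank '[[0.02,-0.05,0,0,0,0,1],[0.03,-0.1,0,0,0,0,1],[0.034,-0.13,0,0,0,0,1],[0.034,-0.13,0,0,0,0,1],[0.034,-0.13,0,0,0,0,1]]' >/dev/null
python3 -c "
from plate import *
g=snap('top'); print(boxes(g)); run(g)
f=snap('wrist','w10')
hsv=cv2.cvtColor(f['image'],cv2.COLOR_RGB2HSV)
print(f['position'].round(0).tolist(),f['orientation'].round(3).tolist())
go(-100,130,190,SY,True)"
```

```text
[(-94.6, -142.3, 24, 54, -2.1, array([367., 470.]))]
plate rect ((-52.214439392089844, 1.63861083984375), (98.43257141113281, 85.19158172607422), 89.87296295166016)
left 18 slope deg 1.24 mid 48.7Traceback (most recent call last):
  File "<string>", line 3, in <module>
    g=snap('top'); print(boxes(g)); run(g)
                                    ~~~^^^
  File "plate.py", line 15, in run
    fit(W,(y>35)&(x<-30)&(x>-130),0,'left'); fit(W,(x<-125)&(abs(y+5)<35),1,'near(-slope)'); fit(W,(y<-42)&(x<-35)&(x>-125),0,'right')
                                             ~~~^^^^^^^^^^^^^^^^^^^^^^^^^^^^^^^^^^^^^^^^^^^
  File "plate.py", line 5, in fit
    p=np.polyfit(q[:,ax],q[:,1-ax],1); e=abs(q[:,1-ax]-np.polyval(p,q[:,ax])); q=q[e<max(2.,1.5*e.std())]
    raise TypeError("expected non-empty vector for x")
TypeError: expected non-empty vector for x
```

```bash
python3 -c "
from h import *
f=snap('wrist','w10'); np.save('w10.npy',f,allow_pickle=True)
go(-100,130,190,SY,True)"
```

```text
row [-0.0004, -0.0003, -0.0046] [0.001, 0.003, -0.001] t 32.9 pos [478.1 107.9 185.4] store [-99.6 129.7] F [-0.7  0.8 -0.7] q [ 0.22  0.22  1.98 -0.    0.94  1.69]
```

View pics/w10.png

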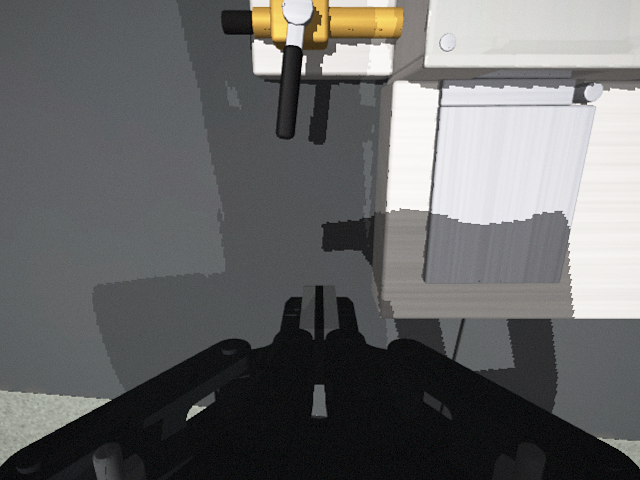

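The valve axis knob is at (297,10). The black grip runs from (292,46) to (286,137) and points towards the robot.

```bash
python3 -c "
from h import *
f=np.load('w10.npy',allow_pickle=True).item()
for n,p,z in (('knob',(297,10),88),('grip0',(292,46),80),('tip',(286,137),78),('nl plate',(426,283),63),('nr',(563,283),63),('peg',(594,92),71),('platefl line',(442,104),63)):
    w=px2w(f,*p,z); print(n,w.round(1),w2s(w))"
```

```text
knob [609.8 133.1  88. ] [ 33.9 141.7]
grip0 [593.7 135.1  80. ] [ 18.1 145.3]
tip [543.5 135.   78. ] [-31.8 150.2]
nl plate [449.1  25.8  63. ] [-136.5   50.9]
nr [459.  -75.2  63. ] [-136.7  -50.6]
peg [588.3 -49.9  71. ] [ -5.6 -38.3]
platefl line [572.9  38.8  63. ] [-12.1  51.5]
```

```bash
python3 -m crank '[[0.035,0.006,0.02,0,0,0,1],[0.073,0.0117,0.05,0,0,0,1],[0.073,0.0117,0.08,0,0,0,1],[0.073,0.0117,0.1,0,0,0,1],[0.073,0.0117,0.1,0,0,0,1]]' 
python3 -c "
from h import *
go(-26,120,84,SY,True)"
```

```text
clock: 33.4
eef_pos: [549.7, 102.0, 82.8]
tcp_rot: [3.14, 0.008, 0.096]
contact_force: [-0.7, -0.3, 0.5]
opening: 0.0
grasp_force: 0.0
row [0.0029, -0.0033, -0.0012] [0.001, 0.008, -0.003] t 33.4 pos [549.7 102.   82.8] store [-28.9 116.7] F [-0.7 -0.3  0.5] q [ 0.18  0.47  1.9  -0.    0.78  1.66]
```

```bash
python3 -m crank '[[0.003,-0.014,0,0,0,0,1],[0.003,-0.022,0,0,0,0,1],[0.004,-0.03,0,0,0,0,1],[0.006,-0.036,0,0,0,0,1],[0.009,-0.042,0,0,0,0,1]]' 
python3 -m crank '[[0.002,-0.003,0,0,0,0,1],[0.002,-0.003,0,0,0,0,1]]' 
python3 -c "
from h import *
f=snap('wrist'); s=snap('top')
cv2.imwrite('pics/v1.png',np.hstack([f['image'][:300,150:550,::-1],cv2.resize(s['image'][180:255,230:330,::-1],(400,300),interpolation=3)]))
go(-15.3,166,84,SY,True)"
```

```text
clock: 33.9
eef_pos: [556.8, 147.4, 86.4]
tcp_rot: [3.141, 0.001, 0.098]
contact_force: [0.3, -1.4, 0.3]
opening: 0.001
grasp_force: 0.6
clock: 34.1
eef_pos: [558.4, 150.3, 85.8]
tcp_rot: [3.141, 0.002, 0.098]
contact_force: [-0.1, -0.2, -0.2]
opening: -0.002
grasp_force: 0.0
row [0.0005, -0.0026, 0.0016] [0.001, 0.002, -0.001] t 34.2 pos [558.1 149.7  85.6] store [-15.8 163.4] F [-0.4  0.2 -0.6] q [ 0.26  0.49  1.86 -0.    0.8   1.73]
```

View pics/v1.png

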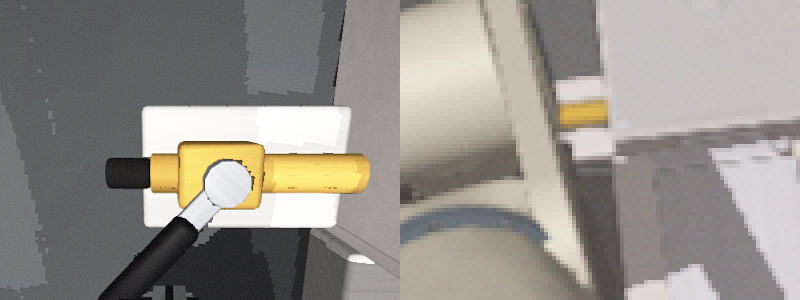

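```bash
python3 -c "
from h import *
f=snap('wrist')
for a,b in (((172,222),(98,295)),((200,240),(145,298))):
    for z in (75,82):
        A=w2s(px2w(f,a[0]+150,a[1],z));B=w2s(px2w(f,b[0]+150,b[1],z));d=B-A; print(A,B,np.degrees(np.arctan2(d[1],-d[0])).round(1))
g=np.round(f['image'].astype(float).mean(2)).astype(np.uint8)
m=(g<45).astype(np.uint8)*255; m[:215]=0; m[300:]=0;m[:,:230]=0;m[:,355:]=0
cs=sorted(cv2.findContours(m,cv2.RETR_EXTERNAL,cv2.CHAIN_APPROX_NONE)[0],key=cv2.contourArea)
v=cv2.fitLine(cs[-1][cs[-1][:,0,1]<285],cv2.DIST_HUBER,0,.01,.01).ravel(); print(v,cv2.contourArea(cs[-1]))"
```

```text
[ 23.9 162.4] [ -6.8 192.5] 44.4
[ 25.7 162.5] [ -3.4 191. ] 44.4
[ 16.6 151.5] [ -8.2 173.4] 41.4
[ 18.9 152.1] [ -4.7 172.9] 41.4
[ 9.5519936e-01 -2.9596314e-01  3.2129037e+02  2.5165192e+02] 4909.0
```

```bash
python3 -m crank '[[-0.015,0.015,0,0,0,0,1],[-0.03,0.02,-0.01,0,0,0,1],[-0.06,0.03,-0.06,0,0,0,1],[-0.1,0.03,-0.1,0,0,0,1],[-0.12,0.03,-0.12,0,0,0,1]]' 
python3 -m crank '[[-0.04,0.02,0,0,0,0,1],[-0.08,0.03,0,0,0,0,1],[-0.09,0.03,0,0,0,0,1],[-0.09,0.03,0,0,0,0,1]]' 
python3 -c "
from h import *
f=snap('wrist'); s=snap('top'); print(boxes(s)); q=snap('scene')
cv2.imwrite('pics/f.png',np.hstack([cv2.resize(f['image'][:,:,::-1],(400,300)),cv2.resize(s['image'][180:285,230:370,::-1],(400,300),interpolation=3)]))
go(-15.3,166,84,SY,True)"
```

```text
clock: 34.75
eef_pos: [440.7, 107.5, 207.2]
tcp_rot: [3.141, 0.002, 0.097]
contact_force: [0.3, -0.7, 0.6]
opening: 0.001
grasp_force: 0.0
clock: 35.15
eef_pos: [354.3, 69.2, 206.4]
tcp_rot: [3.141, 0.002, 0.097]
contact_force: [0.3, 0.4, 0.5]
opening: -0.001
grasp_force: 0.0
[]
row [0.2087, -0.0624, 0.1223] [0.001, 0.001, -0.001] t 35.3 pos [356.9  69.9 206.6] store [-223.9  103.9] F [0.2 0.5 0.5] q [ 0.19 -0.01  2.2  -0.    0.96  1.66]
```

View pics/f.png

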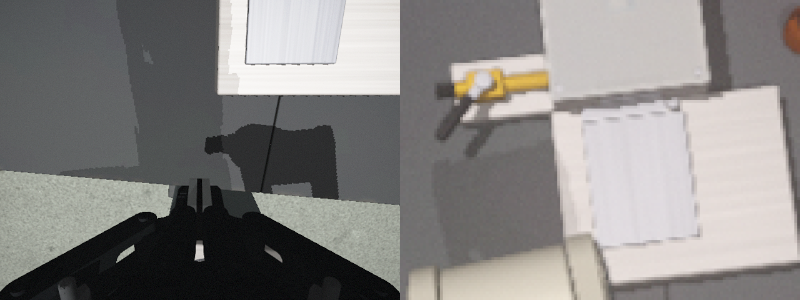

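The plate is flush and square and no boxes are left on the bench. The lever is at about 45°: its grip runs from (467,107) to (442,137), against a cabinet side tilted 6°. Handing in.

```bash
python3 -c "
from rig import sign_off
print(sign_off())"
```

```text
the job is handed in; nothing more can be done
None
```

I handed the job in at about 35 s on the clock: the plate is square against the sill with its notch round the peg, all three boxes I found are through the hatch, and the valve is at about 45° (measured 43–46°). I did not read the flap angle. The corner push alone stalled about 3° short, so I finished squaring the plate by pushing its right edge near the near-right corner.

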